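# Check the empty spray bottle at the lamp

### The arm

A 6-joint arm with a two-finger parallel gripper is mounted at the origin on the work surface. World frame = base frame: x ahead of the robot, y to its left, z up, the work surface at z = 0. Lengths are in m, angles in rad, forces in N, time in s.
With the tool pointing down it reaches from about 0.35 to 0.775 m from the base axis. Payload 7.3 kg.
Tool frame: the origin (TCP) lies at the centre of the arm's flange, where the gripper is bolted on; the fingertips stand 178 mm ahead of it and the grasp point (between the pads) lies 159 mm ahead of it (tip_extent is the distance from the TCP to the fingertips, in m); z points along the fingers, y is the line along which they close (so a half turn about z gives the same grasp; the last joint's range is limited). The gripper opens to 92 mm and grips with 3 to 60 N. Pads are 19 mm wide; open, the fingers measure 130 mm over their backs; the gripper's body (75 mm by 190 mm) begins 47 mm behind the grasp point.
Start: joints at [0.987, 0.342, 1.524, -0, 1.275, -0.146], TCP at [0.223, 0.475, 0.405] pointing down, gripper open.
Joint ranges: [-2.53, 2.53], [-0.77, 2.02], [0.04, 2.7], [-1, 4.14], [0.28, 2.66], [-3.11, 3.11]. Speed limits (rad/s): [2.57, 2.57, 3.14, 3.14, 3.14, 3.14].

### API

Orientations are given as [roll, pitch, yaw] about the fixed x, y, z axes, in that order (R = Rz(yaw) Ry(pitch) Rx(roll)).
In Python, from cell import * gives the robot as it stands.
- The arm moves only by the tool arm_command, never from a script. Its arguments are lists of equal length, an entry for each row: "xyz": the shift along the world's x, y, z in mm, a list of three; "spin": the turn about the world's z in degrees. In form: {"xyz": [[tx, ty, tz], ...], "spin": [spin, ...]}. A call has 1 to 20 rows; each row shifts and turns the commanded pose from where the row before left it; what a row does not reach is not made up. A row lasts 1/10 s, in which the tool goes at most 50 mm and 8.59 degrees, less where a joint would pass 70% of its speed; a pose out of reach is approached as far as the arm can. A call with a gripper value outside its range is refused whole. "jaw" is the opening, from -1 (shut) to 1 (fully open), set as the call begins (left out, the last holds). The fingers move at their own pace and stop on an object; "squeeze" is the grip in N (left out, the last holds). Time passes only in rows, so rows that do not move let the fingers close. It gives the time, the measured TCP pose, the force, the opening and the grip force at its end, in the units of the state.
- observe(): the state, without advancing time (a new reading comes with each control period).
- read_camera(name): name is "scene" or "top"; returns a dict with "img" (420x560x3 uint8, red, green, blue), "depth" (420x560 float32, m along the optical axis (not along the pixel's ray), 0 where there is no reading), "fx", "fy", "cx", "cy" (pixels), "world_from_camera" (4x4, takes a point from camera to world coordinates). Camera axes: x right, y up, looking along -z (the intrinsics and any distortion apply to the point x, -y, -z); pixel columns grow to the right and rows downward; lengths in m; the calibration is good to about 2 mm. A picture is of the moment at which its call begins.
- hand_in(): hands the job in; it is judged then, once.
The state is a dict: "time": time; "qpos": joint angles; "qvel": joint speeds; "joint_efforts": joint torques, N m; "tool_pos": TCP position; "tool_rot": TCP orientation; "contact_force": force on the tool from outside, world axes, zero at the start; "torque": the same for the moment, N m; "opening": finger opening in m; "grip_force": force on a finger pad.
Only numpy, scipy, OpenCV 4.12 (cv2) and the standard library are available. Lean on these libraries where they do the work, as an engineer would, in place of code of your own. Each camera call takes 0.05 s, during which the arm holds its last target. There are 200 camera calls.

### The job

Check the empty green spray bottle for cracks before it is refilled: pick it up by its white spray head, lift it clear of the counter and hold it in the air with about 10 cm between its body and the lamp's lit disc, the middle of its body straight in front of the middle of the disc. There show the lamp first the label side (nozzle side), then the blue-striped side, then the yellow-striped back, each turned squarely to the disc and kept still for at least a full second, with the bottle upright all the while. The job ends holding: finish with the bottle still gripped there in mid-air, level and steady, yellow stripe to the lamp; do not touch the lamp, and leave everything else on the counter where it stands.

Things in the scene. Friction and masses are not known exactly. Their poses are not given: they have to be found in the camera images.
- bottle: empty green plastic spray bottle, upright, 0.09 to 0.17 kg, body 62 x 62 mm, 200 mm high in all. Origin: centre of the underside, z up. FRONT is -x: nozzle, and white label with a red square. Blue vertical stripe on the +y side (right, seen from behind), yellow vertical stripe on the back, +x; -y side plain. At the start the nozzle points away from the robot, within about 40 degrees
- bottle_head (a point): grip point on the bottle's axis, 181 mm above its underside, in the white head block: 28 mm wide (along y) between two flat flanks, 156 to 200 mm above the underside, x = -25 to +35 mm. The nozzle reaches on to x = -67 mm at 180 to 196 mm high. Below: neck 28 mm thick, shoulder widening to the body at 128 mm. Axes as the bottle's
- bottle_mid (a point): the middle of the bottle's body, on its axis, 75 mm above its underside; axes as the bottle's
- lamp: black round work lamp with orange back, steel post and dark round foot, fixed, 212 mm high. Origin: on the counter under the head; foot 110 mm across. Head: drum 104 mm across, 40 mm deep, axis level at 160 mm high; its lit disc looks along the lamp's own -x. It stands on the robot's right and shines across the counter to the robot's left, within about 26 degrees
- lamp_disc (a point): centre of the lamp's pale yellow lit disc (86 mm across), 160 mm above the counter; axes as the lamp's, so the space in front of the disc is along -x of this frame, y is sideways and z up
- jar: bystander: amber glass jar with dark lid, 72 mm across, 110 mm high; origin centre of underside
- cup: bystander: blue ceramic cup, 74 mm across, 90 mm high; origin centre of underside
- bowl: bystander: white ceramic bowl, 160 mm across, 60 mm high; origin centre of underside
- spatula: bystander: wooden spatula, 280 mm long, lying flat; origin at its underside, x along it to the blade
- skewer0: bystander: flat steel kebab skewer, 310 mm long, 4 mm thick, with a round end of 22 mm, lying flat on the left, one of four side by side; x along it to the point
- skewer1: bystander: flat steel kebab skewer, 310 mm long, 4 mm thick, with a round end of 22 mm, lying flat on the left, one of four side by side; x along it to the point
- skewer2: bystander: flat steel kebab skewer, 310 mm long, 4 mm thick, with a round end of 22 mm, lying flat on the left, one of four side by side; x along it to the point
- skewer3: bystander: flat steel kebab skewer, 310 mm long, 4 mm thick, with a round end of 22 mm, lying flat on the left, one of four side by side; x along it to the point

How it is judged:
On the way, in this order (a step that is already met when the one before it is completed fails the run):
1. held still in the air in front of the lamp, label side squarely to the disc, for a second (x of bottle_mid in the frame of lamp_disc between -0.2 and -0.075 m and y of bottle_mid in the frame of lamp_disc between -0.04 and 0.04 m and z of bottle_mid in the frame of lamp_disc between -0.04 and 0.04 m and angle between bottle's own z axis and vertical below 0.14 rad and linear speed of bottle below 0.03 m/s and angular speed of bottle below 0.2 rad/s and contact force between the fingers and bottle above 1 N and angle between the x axis of bottle and the x axis of lamp, either way round below 0.22 rad and x of lamp_disc in the frame of bottle below -0.04 m), for 0.9 s.
2. then the blue-striped side squarely to the disc, for a second (x of bottle_mid in the frame of lamp_disc between -0.2 and -0.075 m and y of bottle_mid in the frame of lamp_disc between -0.04 and 0.04 m and z of bottle_mid in the frame of lamp_disc between -0.04 and 0.04 m and angle between bottle's own z axis and vertical below 0.14 rad and linear speed of bottle below 0.03 m/s and angular speed of bottle below 0.2 rad/s and contact force between the fingers and bottle above 1 N and angle between the y axis of bottle and the x axis of lamp, either way round below 0.22 rad and y of lamp_disc in the frame of bottle above 0.04 m), for 0.9 s.
3. then the yellow-striped back squarely to the disc, for a second (x of bottle_mid in the frame of lamp_disc between -0.2 and -0.075 m and y of bottle_mid in the frame of lamp_disc between -0.04 and 0.04 m and z of bottle_mid in the frame of lamp_disc between -0.04 and 0.04 m and angle between bottle's own z axis and vertical below 0.14 rad and linear speed of bottle below 0.03 m/s and angular speed of bottle below 0.2 rad/s and contact force between the fingers and bottle above 1 N and angle between the x axis of bottle and the x axis of lamp, either way round below 0.22 rad and x of lamp_disc in the frame of bottle above 0.04 m), for 0.9 s.
At the end, for the whole second after the job is handed in: The fingers grip the bottle in mid-air, touching nothing else, underside over 35 mm up, within 8 degrees of upright, still (30 mm/s, 0.2 rad/s), body middle 75 to 200 mm before the disc and within 40 mm of its axis sideways and in height, yellow stripe facing it within 12 degrees (all of step 3 and height (world z) of bottle above 0.035 m and contact force between bottle and lamp below 0.2 N and contact force between bottle and jar below 0.2 N and contact force between bottle and cup below 0.2 N and contact force between bottle and bowl below 0.2 N and contact force between bottle and spatula below 0.2 N and contact force between bottle and skewer0 below 0.2 N and contact force between bottle and skewer1 below 0.2 N and contact force between bottle and skewer2 below 0.2 N and contact force between bottle and skewer3 below 0.2 N); the arm keeps its last pose, push and grip.
It fails at once if the bottle tips more than 25 degrees from upright (angle between bottle's own z axis and vertical above 0.44 rad).
It fails at once if the lamp is touched (over 1 N) (contact force between any of the arm, the fingers, bottle and lamp above 1 N).
It fails at once if another thing on the counter is moved more than 15 mm (distance of any of jar, cup, bowl, spatula, skewer0, skewer1, skewer2, skewer3 from where it was at the start of the episode above 0.015 m).
It also fails if it takes over 64 s, if anything falls off the work surface, if the arm or the gripper's body presses on something with over 40 N, if the wrist force passes 120 N, or if a joint passes its speed limit or range.

## Working session

There is one attempt and no reset: what is moved stays moved. The work goes in short steps, Python scripts to look and compute and a tool call to move; the robot and the scene stay as the last step left them, time stands still between calls to the robot, and variables do not carry over. Pictures are saved under pics/ and viewed, at most 10 in all, crops included, and the job is handed in when it is done.

Besides the shell and the picture viewer there is one more tool, called after ">>>" in YAML: its name, and indented under it one key for each argument. arm_command: Moves the arm, as the interface text tells. Its arguments: {"type":"object","properties":{"xyz":{"type":"array","items":{"type":"array","items":{"type":"number"}}},"spin":{"type":"array","items":{"type":"number"}},"jaw":{"type":"number"},"squeeze":{"type":"number"}},"required":["xyz","spin"]}

```bash
mkdir -p pics
cat > h.py <<'E'
from cell import *
import numpy as np, cv2
def cam(n):
    c=read_camera(n); d=c["depth"]; v,u=np.mgrid[0:d.shape[0],0:d.shape[1]]
    P=np.stack([(u-c["cx"])/c["fx"]*d,-(v-c["cy"])/c["fy"]*d,-d],-1)
    T=np.array(c["world_from_camera"]); W=P@T[:3,:3].T+T[:3,3]; W[d<=0]=np.nan
    return c,W
E
python3 - <<'E'
from h import *
for n in("scene","top"):
    c,W=cam(n); cv2.imwrite(f"pics/{n}0.png",c["img"][...,::-1]); np.savez(f"{n}0.npz",W=W,img=c["img"])
    print(n,np.round(c["world_from_camera"],3),c["fx"],c["cx"],c["cy"])
o=observe();print(o["tool_pos"],o["tool_rot"],o["opening"],o["time"])
E
```

```text
scene [[ 0.512 -0.62   0.594  1.264]
 [ 0.859  0.38  -0.343 -0.305]
 [-0.013  0.686  0.728  1.017]
 [ 0.     0.     0.     1.   ]] 389.3525068025277 277.11408745003945 206.4770213844404
top [[ 0.02   0.998 -0.064  0.487]
 [-1.     0.019 -0.016  0.086]
 [-0.015  0.064  0.998  1.233]
 [ 0.     0.     0.     1.   ]] 422.8328411454007 278.3845845324016 208.30535961513235
[0.22248121 0.47539478 0.40411965] [-3.14025044e+00 -2.10756803e-04  2.70381730e+00] 0.09178267211842556 0.1
```

View pics/scene0.png

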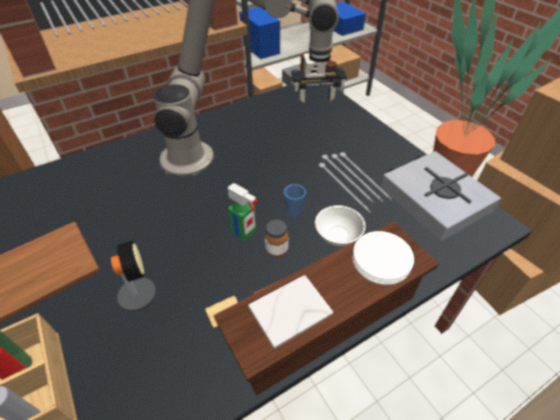

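View pics/top0.png

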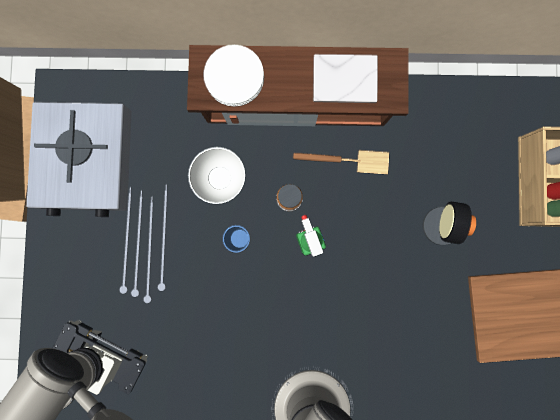

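Top view: the white head runs from about (318,254) to the red nozzle tip at (305,217). The lamp head is at (455,222) with its disc facing left, the jar at (289,197), the cup at (236,238). Next I measure them.

Run:
```python
from h import *
L={n:np.load(n+"0.npz") for n in("scene","top")}
def sel(n,box,f):
    x0,y0,x1,y1=box; W=L[n]["W"][y0:y1,x0:x1].reshape(-1,3); I=L[n]["img"][y0:y1,x0:x1].reshape(-1,3).astype(int)
    m=f(I,W)&np.isfinite(W[:,2]); return W[m]
white=lambda I,W:(I.min(1)>170)&(I.max(1)-I.min(1)<40)&(W[:,2]>.14)
for n,b in(("top",(290,205,335,265)),("scene",(222,178,264,212))):
    P=sel(n,b,white); T=P[P[:,2]>.19]
    r=cv2.minAreaRect((T[:,:2]*1000).astype(np.float32)); print(n,"head",len(T),T.mean(0),T.min(0),T.max(0),r)
    R=sel(n,b,lambda I,W:(I[:,0]>150)&(I[:,1]<80)&(W[:,2]>.15)); print(" red",len(R),R.mean(0) if len(R) else 0)
    G=sel(n,(290,205,335,265) if n=="top" else (222,195,264,245),lambda I,W:(I[:,1]>I[:,0]+40)&(W[:,2]>.02)); print(" green",np.percentile(G,[2,98],axis=0), cv2.minAreaRect((G[:,:2]*1000).astype(np.float32)))
for n,b in(("top",(420,195,485,250)),("scene",(108,235,160,310))):
    D=sel(n,b,lambda I,W:(I[:,0]>180)&(I[:,1]>170)&(I[:,2]>100)&(W[:,2]>.08)) if n=="scene" else sel(n,b,lambda I,W:(I[:,0]>170)&(I[:,1]>150)&(W[:,2]>.05))
    c=D.mean(0); u,s,v=np.linalg.svd(D-c,full_matrices=False); print(n,"disc",len(D),c,D.min(0),D.max(0),"normal",v[2],s/np.sqrt(len(D)))
    A=sel(n,b,lambda I,W:W[:,2]>.12); print(" head all",A.min(0),A.max(0))
    F=sel(n,(415,195,480,255) if n=="top" else (108,270,165,312),lambda I,W:(abs(W[:,2]-.012)<.012)&(W[:,2]>.006)); print(" foot",len(F),F.min(0),F.max(0))
for k,b in dict(jar=(270,180,306,215),cup=(218,220,255,256),bowl=(185,145,248,206)).items():
    A=sel("top",b,lambda I,W:W[:,2]>.02); print(k,A.min(0),A.max(0))
def up(n,b,name,k):
    im=L[n]["img"][b[1]:b[3],b[0]:b[2],::-1]; return cv2.resize(im,(390,390),interpolation=cv2.INTER_CUBIC)
cv2.imwrite("pics/crop1.png",np.hstack([up("top",(285,205,340,260),0,0),up("top",(420,195,480,255),0,0)]))
```

```text
top head 368 [0.48179658 0.01972768 0.19868292] [ 0.44132765 -0.00548182  0.19037509] [0.53131025 0.04438682 0.20495163] ((485.89984130859375, 21.131370544433594), (91.58296203613281, 27.18622398376465), 21.11067771911621)
 red 8 [0.53382906 0.04045752 0.19422919]
 green [[ 0.44176024 -0.01666979  0.05981938]
 [ 0.50840324  0.05328724  0.14780434]] ((475.4822998046875, 16.92657470703125), (60.16518020629883, 61.810237884521484), 21.06348419189453)
scene head 180 [0.48515692 0.02013194 0.1987047 ] [ 0.44243735 -0.00415328  0.19193862] [0.5324108  0.04357057 0.20375259] ((487.7981872558594, 23.10325050354004), (90.5217056274414, 30.202987670898438), 21.476333618164062)
 red 13 [0.52596931 0.03575362 0.16892658]
 green [[ 0.46208607 -0.01897526  0.02434841]
 [ 0.51403712  0.033736    0.14824506]] ((482.15618896484375, 8.237480163574219), (63.12491989135742, 44.039207458496094), 21.340721130371094)
top disc 349 [ 0.5319036  -0.31978807  0.1640543 ] [ 0.49150855 -0.37293271  0.11798262] [ 0.57235639 -0.31241126  0.20441202] normal [0.14665766 0.98908137 0.01447647] [0.02235234 0.02097935 0.00407747]
 head all [ 0.47696435 -0.38586075  0.1203163 ] [ 0.58060569 -0.31241126  0.21713586]
 foot 558 [ 0.45589339 -0.46439993  0.00612319] [ 0.61103492 -0.3109846   0.02038111]
scene disc 69 [ 0.54387652 -0.31985125  0.18102556] [ 0.51006654 -0.32441437  0.14555429] [ 0.5712367  -0.31421804  0.20901779] normal [0.15914893 0.98698734 0.02296968] [0.01738208 0.0155686  0.00055888]
 head all [ 0.4914167  -0.38482577  0.12168211] [ 0.58570991 -0.31186069  0.21585202]
 foot 882 [ 0.47561118 -0.4181538   0.0060225 ] [ 0.58319808 -0.30973982  0.02386306]
jar [0.5575589  0.04050482 0.02091125] [0.62810739 0.10955523 0.11515069]
cup [0.44001595 0.18188801 0.02001815] [0.5128147  0.25284519 0.09695904]
bowl [0.57349815 0.20246728 0.02001692] [0.72999239 0.35841471 0.06520262]
```

View pics/crop1.png

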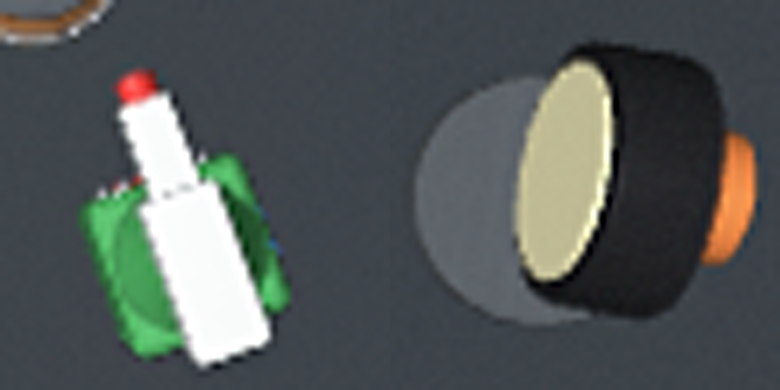

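The crop agrees with the depth fit. The bottle axis is near (0.476, 0.017), with the nozzle 21° left of +x. The disc centre is near (0.532, -0.318, 0.16), with its normal at 81° yaw. I grip at tool yaw 21° so that all three views stay within joint 6's range.

>>> arm_command:
  xyz:
    - [12.7,-22.9,2]
    - [12.7,-22.9,2]
    - [12.7,-22.9,2]
    - [12.7,-22.9,2]
    - [12.7,-22.9,2]
    - [12.7,-22.9,2]
    - [12.7,-22.9,2]
    - [12.7,-22.9,2]
    - [12.7,-22.9,2]
    - [12.7,-22.9,2]
    - [12.7,-22.9,2]
    - [12.7,-22.9,2]
    - [12.7,-22.9,2]
    - [12.7,-22.9,2]
    - [12.7,-22.9,2]
    - [12.7,-22.9,2]
    - [12.7,-22.9,2]
    - [12.7,-22.9,2]
    - [12.7,-22.9,2]
    - [12.7,-22.9,2]
  spin: [-6.7,-6.7,-6.7,-6.7,-6.7,-6.7,-6.7,-6.7,-6.7,-6.7,-6.7,-6.7,-6.7,-6.7,-6.7,-6.7,-6.7,-6.7,-6.7,-6.7]
  jaw: 1

```text
time: 2.1
tool_pos: [0.4769, 0.0165, 0.4445]
tool_rot: [-3.141, 0.001, 0.36]
contact_force: [-0.1, 0.7, -0.3]
opening: 0.0917
grip_force: 0.0
```

>>> arm_command:
  xyz:
    - [0,0,0]
    - [0,0,0]
    - [0,0,0]
  spin: [0,0,0]

```text
time: 2.4
tool_pos: [0.4762, 0.0181, 0.4445]
tool_rot: [-3.141, 0.001, 0.367]
contact_force: [0.3, -0.4, -0.1]
opening: 0.0916
grip_force: 0.0
```

Run:
```python
from h import *
o=observe();print(o["time"],o["tool_pos"],np.degrees(o["tool_rot"]),np.degrees(o["qpos"]),o["contact_force"])
for n in("scene","top"):
    c,W=cam(n); cv2.imwrite(f"pics/{n}1.png",cv2.resize(c["img"][130:290,160:380,::-1] if n=="scene" else c["img"][150:310,210:430,::-1],(770,560),interpolation=2))
```

```text
2.4 [0.47615458 0.01805173 0.44445626] [-1.79964493e+02  4.31563434e-02  2.10111284e+01] [-7.05860705e+00  1.27327679e+01  9.04929733e+01  1.13216838e-02
  7.68290470e+01  6.19276929e+01] [ 0.33954265 -0.42148587 -0.05956382]
```

View pics/scene1.png

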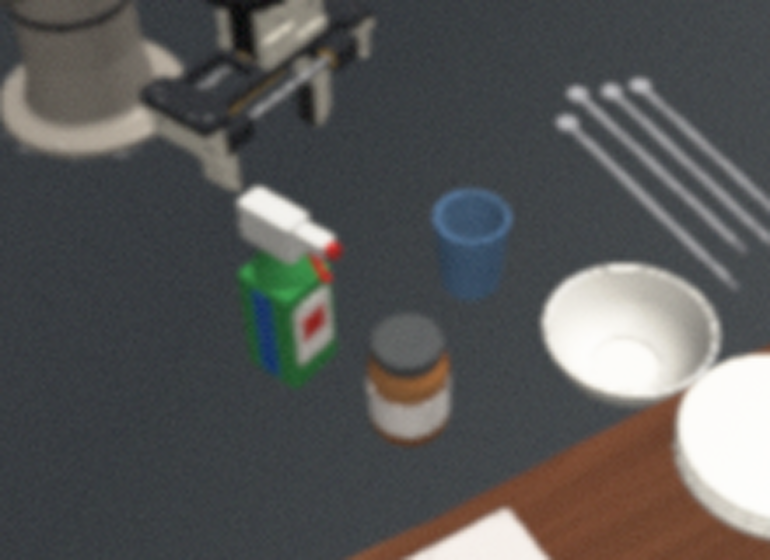

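The crop shows the gripper open above the bottle. The white head is at crop (275,222), and the fingers at (222,165) and (315,95) straddle it. The blue stripe is on the right side as described, so I descend and grip.

>>> arm_command:
  xyz:
    - [0,-1,-13]
    - [0,0,-13]
    - [0,0,-13]
    - [0,0,-13]
    - [0,0,-13]
    - [0,0,-13]
    - [0,0,-13]
    - [0,0,-13]
    - [0,0,0]
    - [0,0,0]
  spin: [0,0,0,0,0,0,0,0,0,0]

```text
time: 3.5
tool_pos: [0.4765, 0.0169, 0.3411]
tool_rot: [3.142, 0.0, 0.366]
contact_force: [0.9, -0.3, 0.5]
opening: 0.0921
grip_force: 0.0
```

>>> arm_command:
  xyz:
    - [0,0,0]
    - [0,0,0]
    - [0,0,0]
    - [0,0,0]
    - [0,0,0]
    - [0,0,0]
    - [0,0,0]
    - [0,0,0]
    - [0,0,0]
    - [0,0,0]
    - [0,0,0]
    - [0,0,0]
  spin: [0,0,0,0,0,0,0,0,0,0,0,0]
  jaw: -1
  squeeze: 25

```text
time: 4.7
tool_pos: [0.4765, 0.0165, 0.3406]
tool_rot: [-3.142, 0.0, 0.365]
contact_force: [-0.9, -0.4, -1.2]
opening: 0.0277
grip_force: 25.0
```

>>> arm_command:
  xyz:
    - [0,0,3]
    - [0,0,6]
    - [0,0,9]
    - [0,0,10]
    - [0,0,10]
    - [0,0,10]
    - [0,0,10]
    - [0,0,10]
    - [0,0,8]
    - [0,0,6]
    - [0,0,3]
    - [0,0,0]
  spin: [0,0,0,0,0,0,0,0,0,0,0,0]

```text
time: 5.9
tool_pos: [0.4766, 0.0165, 0.426]
tool_rot: [3.141, -0.0, 0.365]
contact_force: [0.6, 0.4, -1.2]
opening: 0.0281
grip_force: 25.0
```

>>> arm_command:
  xyz:
    - [1,-3,0]
    - [2,-6,0]
    - [3,-9,0]
    - [4,-11,0]
    - [4,-11,0]
    - [4,-11,0]
    - [4,-11,0]
    - [4,-11,0]
    - [4,-11,0]
    - [4,-11,0]
    - [4,-11,0]
    - [4,-11,0]
    - [4,-11,0]
    - [4,-11,0]
    - [4,-11,0]
    - [4,-11,0]
    - [4,-11,0]
    - [4,-11,0]
    - [4,-11,0]
    - [4,-11,0]
  spin: [-1,-3,-5,-6,-6,-6,-6,-6,-6,-6,-6,-6,-6,-6,-6,-6,-6,-6,-6,-5]

```text
time: 7.9
tool_pos: [0.5507, -0.1892, 0.425]
tool_rot: [3.14, 0.001, -1.56]
contact_force: [0.5, -0.1, -1.4]
opening: 0.0277
grip_force: 25.0
```

>>> arm_command:
  xyz:
    - [1,0,0]
    - [0,0,0]
    - [0,0,0]
    - [0,0,0]
    - [0,0,0]
    - [0,0,0]
  spin: [-5,-3,-2,0,0,0]

```text
time: 8.5
tool_pos: [0.5516, -0.1886, 0.4255]
tool_rot: [3.141, 0.0, -1.729]
contact_force: [0.5, -0.0, -0.4]
opening: 0.028
grip_force: 25.0
```

```bash
cat > m.py <<'E'
from h import *
import sys
o=observe();print(o["time"],o["tool_pos"],np.degrees(o["tool_rot"]),np.degrees(o["qpos"])[5],o["opening"],o["grip_force"])
for n in("scene","top"):
    c,W=cam(n); I=c["img"].astype(int); m=(I[...,1]>I[...,0]+40)&(I[...,1]>I[...,2]+30)&(abs(W[...,0]-.55)<.09)&(abs(W[...,1]+.19)<.09)&(W[...,2]>.03)
    G=W[m]; print(n,np.percentile(G,[1,99],axis=0).round(3),cv2.minAreaRect((G[:,:2]*1000).astype(np.float32)))
    cv2.imwrite(f"pics/{n}{sys.argv[1]}.png",cv2.resize(c["img"][150:320,70:300,::-1] if n=="scene" else c["img"][140:310,270:500,::-1],(780,576),interpolation=2))
E
python3 m.py 2
```

```text
8.5 [ 0.55155341 -0.18857972  0.42545443] [ 1.79966808e+02  8.29568326e-03 -9.90580788e+01] 162.6516900209209 0.02801854648362665 24.985063076019287
scene [[ 0.56  -0.219  0.094]
 [ 0.589 -0.162  0.232]] ((570.9476318359375, -189.5552520751953), (61.404090881347656, 32.96364212036133), 84.09046936035156)
top [[ 0.525 -0.186  0.096]
 [ 0.585 -0.153  0.225]] ((554.821044921875, -168.0860137939453), (28.553077697753906, 62.792724609375), 73.9863052368164)
```

View pics/scene2.png

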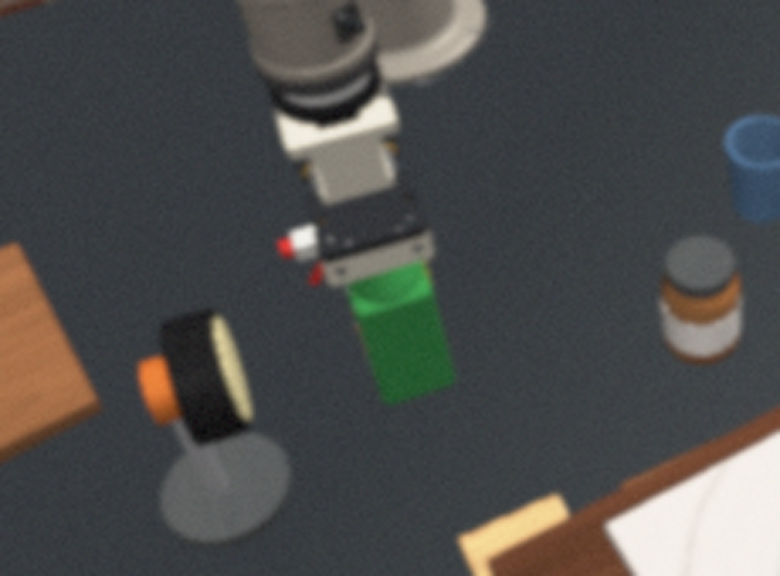

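The crop shows the bottle hanging upright at (400,330), its nozzle at (290,245) pointing at the lamp, with a clear gap to the disc at (232,365). I hold still, then turn 90°.

>>> arm_command:
  xyz:
    - [0,0,0]
    - [0,0,0]
    - [0,0,0]
    - [0,0,0]
    - [0,0,0]
    - [0,0,0]
    - [0,0,0]
    - [0,0,0]
    - [0,0,0]
    - [0,0,0]
    - [0,0,0]
    - [0,0,0]
    - [0,0,0]
    - [0,0,0]
    - [0,0,0]
    - [0,0,0]
  spin: [0,0,0,0,0,0,0,0,0,0,0,0,0,0,0,0]

```text
time: 10.2
tool_pos: [0.5516, -0.1885, 0.4258]
tool_rot: [3.142, 0.0, -1.729]
contact_force: [0.7, -0.5, -1.1]
opening: 0.0282
grip_force: 25.0
```

>>> arm_command:
  xyz:
    - [0,0,0]
    - [0,0,0]
    - [0,0,0]
    - [0,0,0]
    - [0,0,0]
    - [0,0,0]
    - [0,0,0]
    - [0,0,0]
    - [0,0,0]
    - [0,0,0]
    - [0,0,0]
    - [0,0,0]
    - [0,0,0]
    - [0,0,0]
    - [0,0,0]
    - [0,0,0]
    - [0,0,0]
    - [0,0,0]
    - [0,0,0]
  spin: [2,4,6,6,6,6,6,6,6,6,6,6,6,6,6,4,2,0,0]

```text
time: 12.1
tool_pos: [0.5516, -0.1885, 0.4257]
tool_rot: [3.142, 0.0, -0.16]
contact_force: [0.6, 0.7, -2.2]
opening: 0.028
grip_force: 25.0
```

```bash
python3 m.py 3
```

```text
12.1 [ 0.55156454 -0.18848753  0.42573036] [ 1.79995185e+02  4.21059221e-04 -9.14008267e+00] 72.74355640866709 0.027999519850002187 24.985077381134033
scene [[ 0.529 -0.221  0.094]
 [ 0.587 -0.156  0.233]] ((555.271728515625, -187.9323272705078), (61.75407409667969, 60.05113220214844), 79.66139221191406)
top [[ 0.523 -0.177  0.097]
 [ 0.536 -0.133  0.332]] ((530.4409790039062, -146.10800170898438), (64.08464813232422, 15.323565483093262), 89.5527572631836)
```

View pics/scene3.png

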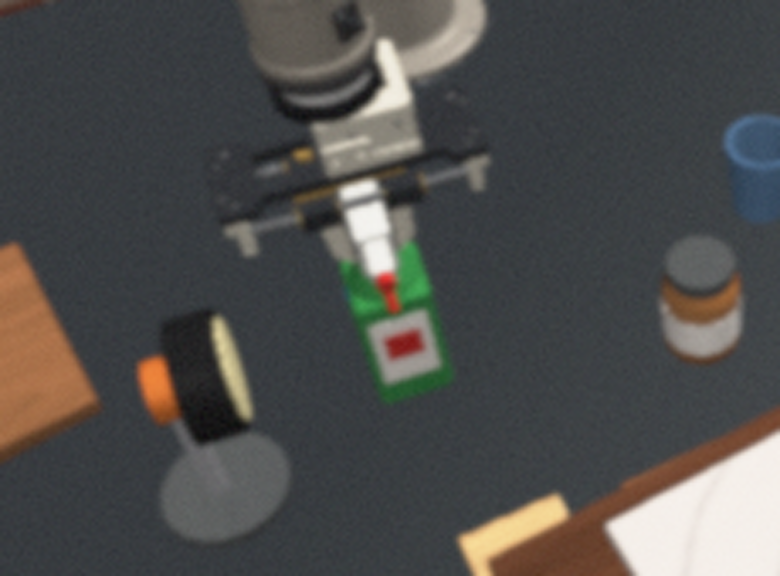

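The label at (405,345) faces away from the robot, so the blue side faces the lamp. The bottle is upright and centred at (0.555, -0.188). I hold, then turn to the yellow back and hold.

>>> arm_command:
  xyz:
    - [0,0,0]
    - [0,0,0]
    - [0,0,0]
    - [0,0,0]
    - [0,0,0]
    - [0,0,0]
    - [0,0,0]
    - [0,0,0]
    - [0,0,0]
    - [0,0,0]
    - [0,0,0]
    - [0,0,0]
    - [0,0,0]
    - [0,0,0]
    - [0,0,0]
    - [0,0,0]
  spin: [0,0,0,0,0,0,0,0,0,0,0,0,0,0,0,0]

```text
time: 13.8
tool_pos: [0.5516, -0.1885, 0.4258]
tool_rot: [3.142, -0.0, -0.159]
contact_force: [-0.1, 0.3, -1.9]
opening: 0.0279
grip_force: 25.0
```

>>> arm_command:
  xyz:
    - [0,0,0]
    - [0,0,0]
    - [0,0,0]
    - [0,0,0]
    - [0,0,0]
    - [0,0,0]
    - [0,0,0]
    - [0,0,0]
    - [0,0,0]
    - [0,0,0]
    - [0,0,0]
    - [0,0,0]
    - [0,0,0]
    - [0,0,0]
    - [0,0,0]
    - [0,0,0]
    - [0,0,0]
    - [0,0,0]
    - [0,0,0]
  spin: [2,4,6,6,6,6,6,6,6,6,6,6,6,6,6,4,2,0,0]

```text
time: 15.7
tool_pos: [0.5516, -0.1885, 0.4257]
tool_rot: [3.142, -0.0, 1.411]
contact_force: [0.6, 0.1, -1.9]
opening: 0.0276
grip_force: 25.0
```

>>> arm_command:
  xyz:
    - [0,0,0]
    - [0,0,0]
    - [0,0,0]
    - [0,0,0]
    - [0,0,0]
    - [0,0,0]
    - [0,0,0]
    - [0,0,0]
    - [0,0,0]
    - [0,0,0]
    - [0,0,0]
    - [0,0,0]
    - [0,0,0]
    - [0,0,0]
    - [0,0,0]
    - [0,0,0]
  spin: [0,0,0,0,0,0,0,0,0,0,0,0,0,0,0,0]

```text
time: 17.3
tool_pos: [0.5516, -0.1885, 0.4257]
tool_rot: [3.142, 0.0, 1.412]
contact_force: [0.4, 0.1, -2.1]
opening: 0.0276
grip_force: 25.0
```

```bash
python3 m.py 4
```

```text
17.3 [ 0.55155019 -0.18849589  0.42574536] [1.79995712e+02 2.07399457e-03 8.09195385e+01] -17.319172987666914 0.02756276517107031 24.984983503818512
scene [[ 0.558 -0.223  0.097]
 [ 0.588 -0.162  0.233]] ((569.2962036132812, -191.9730224609375), (61.54346466064453, 33.4727668762207), 81.62535095214844)
top [[ 0.522 -0.188  0.096]
 [ 0.583 -0.156  0.226]] ((553.8616333007812, -172.32591247558594), (27.367630004882812, 62.059146881103516), 81.66065979003906)
```

View pics/scene4.png

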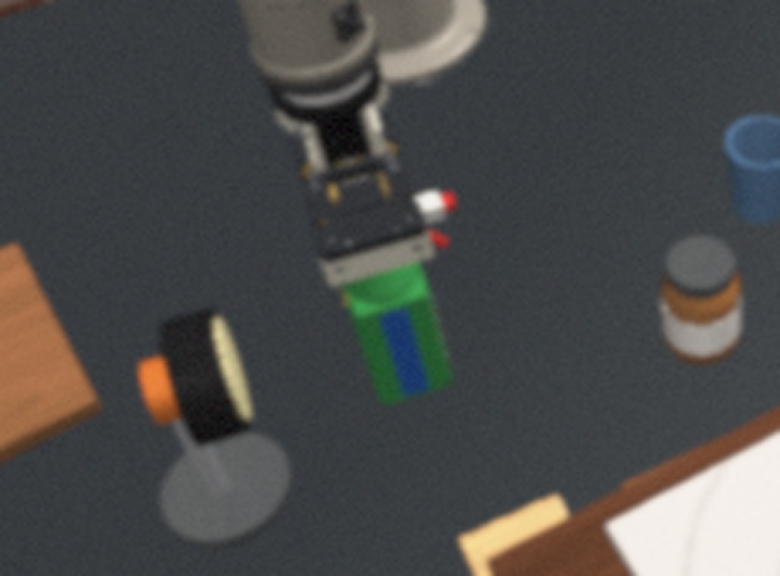

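The blue stripe at (405,350) now faces away from the robot and the nozzle at (440,203) points away from the lamp. The yellow back therefore faces the disc, with the bottle upright and still.

```bash
python3 -c "
from cell import *
print(hand_in())"
```

```text
the job is handed in; nothing more can be done
None
```

I handed the job in with the bottle gripped upright and still in mid-air, yellow stripe to the lamp about 10 cm from the disc; the label and blue sides were each shown and held first, but no verdict came back.

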